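# Refill the sugar bowl from a flip-top caddy

### The job

Refill the open sugar bowl: lift the flip-top caddy off its cork mat, hold its mouth just above the bowl and tip it only as far as needed (about half way over is plenty, never as far as 75 degrees) so that the flap swings open and all three sugar cubes slide into the bowl. Then stand the caddy upright in the middle of its mat again with the flap shut, and after that put the lid properly on the bowl. Leave the bowl where it stands, and do not disturb the espresso cup, the pepper mill or the tin.

Things in the scene. Friction and masses are not known exactly. Their poses are not given: they have to be found in the camera images.
- caddy: Loose sugar caddy, box 119 (x) x 52 (y) x 60 mm high, clear sides, green floor, roof and back, 0.2 kg; starts on the mat. Origin: centre of underside, z up. Mouth: the whole -x end, closed by a steel flap. A wooden grip fin stands on the roof along x: 60 long, 18 thick (y), from 64 to 101 mm above the underside; grasp it across its 18 mm from above.
- caddy_grip (a point): Point in the middle of the caddy's grip fin, 84 mm above the caddy's underside, on its centre line; axes as the caddy's.
- spout (a point): Pouring edge of the caddy: the middle of the front edge of its floor, 64 mm from the caddy's centre towards -x, 4 mm above its underside; axes as the caddy's.
- flap (a joint): Caddy's steel flap, 55 mm long, hinged along y at the top of the mouth, 59 mm up. 0 = shut, to 1.7 rad as its lower edge swings out. Hangs freely: shut it slopes 0.25 rad, so it starts to open once the mouth end is tipped down more than 0.25 rad, and falls shut when the caddy is upright.
- sugar_1: White hard sugar cube, 18 mm, 12 g, smooth (friction about 0.3); origin at the centre of its lower face as built. Starts inside the caddy. All slide out within about a second when the caddy is tipped by 0.6 to 0.8 rad.
- sugar_2: White sugar cube like sugar_1.
- sugar_3: White sugar cube like sugar_1.
- mat: Cork mat, 180 (x) x 130 (y) x 4 mm, fixed to the worktop: the caddy's place. Origin: centre of its underside.
- sugar_bowl: Blue open sugar bowl, 60 mm high, 120 mm across the rim, wall 4 mm (112 mm clear mouth), floor 6 mm thick, 0.45 kg, loose. Origin: centre of its underside, z up.
- bowl_lid: Blue bowl lid, 128 mm across, wooden knob, 48 mm high in all, 0.15 kg, loose, lies knob up on the worktop. Origin: centre of underside, z up. A plug under it, 102 mm across and 7 mm deep, drops into the bowl's mouth with 5 mm to spare all round; seated, its origin is 53 mm above the bowl's underside.
- lid_knob (a point): Centre of the lid's round knob (26 mm across, from 25 to 48 mm above the lid's underside), 37 mm above the lid's underside: the grasp point.
- espresso_cup: White espresso cup, 65 x 93 x 54 mm; bystander. Origin: centre of its underside.
- mill: Brown wooden pepper mill, 55 mm across, 138 mm high; bystander. Origin: centre of its underside.
- tin: Food tin, 75 mm across, 58 mm high; bystander. Origin: centre of its underside.
Not all that is in view belongs to the job. What is shaped like the sugar_bowl but orange is not meant.

How it is judged:
On the way, in this order (a step that is already met when the one before it is completed fails the run):
1. the caddy is lifted off its mat, upright (within 0.25 rad), at least 30 mm (z of caddy in the frame of mat above 0.034 m and angle between caddy's own z axis and vertical below 0.25 rad), for 0.1 s.
2. the caddy is tipped, flap open, with its pouring edge within 90 mm of the bowl's axis (value of joint flap above 0.1 rad and angle between caddy's own z axis and vertical above 0.3 rad and horizontal distance between spout and sugar_bowl below 0.09 m), for 0.02 s.
3. all three cubes are in the bowl (horizontal distance between each of sugar_1, sugar_2, sugar_3 and sugar_bowl below 0.056 m and z of sugar_1 in the frame of sugar_bowl between 0 and 0.052 m and z of sugar_2 in the frame of sugar_bowl between 0 and 0.052 m and z of sugar_3 in the frame of sugar_bowl between 0 and 0.052 m), for 0.1 s.
4. the caddy stands upright on its mat again, flap shut, let go (horizontal distance between caddy and mat below 0.035 m and angle between caddy's own z axis and vertical below 0.06 rad and z of caddy in the frame of mat below 0.008 m and value of joint flap below 0.1 rad and contact force between the fingers and caddy below 0.1 N), for 0.2 s.
5. the lid is on the bowl, let go (horizontal distance between bowl_lid and sugar_bowl below 0.01 m and z of bowl_lid in the frame of sugar_bowl below 0.059 m and angle between bowl_lid's own z axis and vertical below 0.06 rad and contact force between the fingers and bowl_lid below 0.1 N), for 0.2 s.
At the end, for the whole second after the job is handed in: All 3 cubes in the bowl; caddy upright on the mat, centres within 35 mm, flap under 0.1 rad; lid level on the rim, centred within 10 mm, its underside 47 to 59 mm above the bowl's; bowl upright on the worktop; all at rest (all of step 3 and horizontal distance between caddy and mat below 0.035 m and angle between each of caddy, bowl_lid, sugar_bowl's own z axis and vertical below 0.06 rad and z of caddy in the frame of mat below 0.008 m and value of joint flap below 0.1 rad and horizontal distance between bowl_lid and sugar_bowl below 0.01 m and z of bowl_lid in the frame of sugar_bowl between 0.047 and 0.059 m and height (world z) of sugar_bowl below 0.01 m and linear speed of each of caddy, bowl_lid, sugar_bowl below 0.02 m/s); the robot touches nothing.
It fails at once if the caddy is tipped past 1.35 rad (77 degrees) (angle between caddy's own z axis and vertical above 1.35 rad).
It fails at once if the caddy pours (flap open over 0.3 rad) with its pouring edge more than 120 mm above the bowl's rim (value of joint flap above 0.3 rad and z of spout in the frame of sugar_bowl above 0.18 m).
It fails at once if the bowl is shoved more than 40 mm or tipped over 0.3 rad (distance of sugar_bowl from where it was at the start of the episode above 0.04 m or angle between sugar_bowl's own z axis and vertical above 0.3 rad).
It fails at once if the cup, mill or tin is moved more than 30 mm or tipped over 0.4 rad (distance of any of espresso_cup, mill, tin from where it was at the start of the episode above 0.03 m or angle between any of espresso_cup, mill, tin's own z axis and vertical above 0.4 rad).
It also fails if it takes over 67 s, if anything falls off the work surface, if the arm or the gripper's body presses on something with over 40 N, if the wrist force passes 120 N, or if a joint passes its speed limit or range.

### The arm

A 6-joint arm with a two-finger parallel gripper is mounted at the origin on a cart in front of the work surface, level with it; the furniture and walls round the work are solid. World frame = base frame: x ahead of the robot, y to its left, z up, the work surface at z = 0. Lengths are in m, angles in rad, forces in N, time in s.
With the tool pointing down it reaches from about 0.425 to 1.125 m from the base axis. Payload 14.9 kg.
Tool frame: the origin (TCP) lies on the mounting face of the last link; the fingertips stand 191 mm ahead of it and the grasp point (between the pads) lies 172 mm ahead of it; z points along the fingers, y is the line along which they close (so a half turn about z gives the same grasp; the last joint's range is limited). The gripper opens to 91 mm and grips with 3 to 60 N. Pads are 32 mm wide; open, the fingers measure 118 mm over their backs; the gripper's body (76 mm by 178 mm) begins 60 mm behind the grasp point.
Start: joints at [-1.314, 0.379, 1.734, -0, 1.028, -0.033], TCP at [0.2, -0.671, 0.405] pointing down, gripper open.
Joint ranges: [-2.77, 2.77], [-0.74, 2.19], [0, 2.66], [-1.06, 4.2], [0.31, 2.87], [-3.08, 3.08]. Speed limits (rad/s): [1.89, 1.89, 2.39, 3.14, 3.14, 3.14].

### API

Orientations are given as a rotation vector (axis times angle).
In Python, from workcell import bot, cams, ticket gives the robot as it stands.
- The arm moves only by the tool carry_out, never from a script. Its argument "deltas" is a list that holds one entry, the list of rows, each a list of 7 numbers: the closure, from 0 (fully open) to 1 (shut), then the shift along the tool's x, y, z in cm, then the turn, a rotation vector about the tool's x, y, z in degrees. A call has 1 to 8 rows; each row is the pose to reach, as a shift and turn from the pose commanded when the call began, along the tool's axes at that moment; what a row does not reach only later rows make up. A row lasts 1/10 s, in which the tool goes at most 50 mm and 8.59 degrees, less where a joint would pass 70% of its speed; a pose out of reach is approached as far as the arm can. A call with a gripper value outside its range is refused whole. The fingers move at their own pace and stop on an object; "squeeze" is the grip in N (left out, the last holds). Time passes only in rows, so rows that repeat a pose let the fingers close. It gives the time, the measured TCP pose, the force, the opening and the grip force at its end, in the units of the state.
- bot.observe(): the state, without advancing time (a new reading comes with each control period).
- cams.grab_frame(name): name is "scene" or "top" or "wrist"; returns a dict with "pixels" (400x640x3 uint8, blue, green, red), "fx", "fy", "cx", "cy" (pixels), "dist" ([k1, k2, p1, p2, k3] as OpenCV has them; the pictures are not rectified), "rvec" (rotation vector, rad) and "tvec" (3), from world to camera coordinates, as OpenCV has them; the wrist camera has in their place "T_tool_cam" (4x4, takes a point from camera to tool coordinates, whose origin is the TCP and whose axes are the flange's). Camera axes: x right, y down, z forward; pixel columns grow to the right and rows downward; lengths in m; the calibration is good to about 2 mm. A picture is of the moment at which its call begins: read the wrist's pose just before it. There is no depth.
- ticket.close_job(): hands the job in; it is judged then, once.
The state is a dict: "t": time; "joints": joint angles; "dq": joint speeds; "joint_torque": joint torques, N m; "tool_pos": TCP position; "eef_rot": TCP orientation; "force": force on the tool from outside, world axes, zero at the start; "torque": the same for the moment, N m; "opening": finger opening in m; "gripper_force": force on a finger pad.
Only numpy, scipy, OpenCV 4.12 (cv2) and the standard library are available. Lean on these libraries where they do the work, as an engineer would, in place of code of your own. Each camera call takes 0.05 s, during which the arm holds its last target. There are 200 camera calls.

## Working session

There is one attempt and no reset: what is moved stays moved. The work goes in short steps, Python scripts to look and compute and a tool call to move; the robot and the scene stay as the last step left them, time stands still between calls to the robot, and variables do not carry over. Pictures are saved under pics/ and viewed, at most 10 in all, crops included, and the job is handed in when it is done.

Besides the shell and the picture viewer there is one more tool, called as name(argument=value, ...) on one line, values as JSON. carry_out: Moves the arm, as the interface text tells. Its arguments: {"type":"object","properties":{"deltas":{"type":"array"},"squeeze":{"type":"number"}},"required":["deltas"]}

```bash
mkdir -p pics; ls
python3 - <<'E'
from workcell import bot,cams
import cv2,numpy as np,pickle
s=bot.observe();print({k:np.round(v,3).tolist() for k,v in s.items()})
for n in("top","scene","wrist"):
    f=cams.grab_frame(n);pickle.dump(f,open(n+".pkl","wb"));cv2.imwrite(f"pics/{n}0.png",f["pixels"])
    print(n,{k:np.round(v,4).tolist() for k,v in f.items() if k!="pixels"})
E
```

```text
pics
{'t': 0.0, 'joints': [-1.314, 0.379, 1.735, -0.0, 1.028, -0.033], 'dq': [0.0, -0.001, 0.001, 0.001, -0.001, 0.0], 'joint_torque': [0.002, -76.374, -43.438, 0.065, 0.042, -0.0], 'tool_pos': [0.2, -0.671, 0.404], 'eef_rot': [-3.108, -0.453, 0.0], 'force': [-0.228, 0.226, -0.301], 'torque': [-0.046, -0.038, 0.031], 'gripper_force': 0.0, 'opening': 0.091}
top {'fx': 447.9426, 'fy': 447.9426, 'cx': 324.1011, 'cy': 199.4864, 'dist': [-0.0112, 0.0, 0.0, 0.0, 0.0], 'rvec': [2.2112, -2.186, 0.0515], 'tvec': [-0.012, 0.5384, 1.5854]}
scene {'fx': 500.2895, 'fy': 500.2895, 'cx': 326.2029, 'cy': 204.435, 'dist': [-0.1441, 0.0, 0.0, 0.0, 0.0], 'rvec': [0.7771, -2.5831, 1.0898], 'tvec': [0.4476, 0.2905, 1.2531]}
wrist {'fx': 352.3485, 'fy': 352.3485, 'cx': 315.6732, 'cy': 197.5535, 'dist': [-0.0313, 0.0, 0.0, 0.0, 0.0], 'T_tool_cam': [[0.0, -0.967, -0.2546, 0.0718], [1.0, 0.0001, -0.0002, 0.0004], [0.0002, -0.2546, 0.967, 0.0205], [0.0, 0.0, 0.0, 1.0]]}
```

View pics/top0.png

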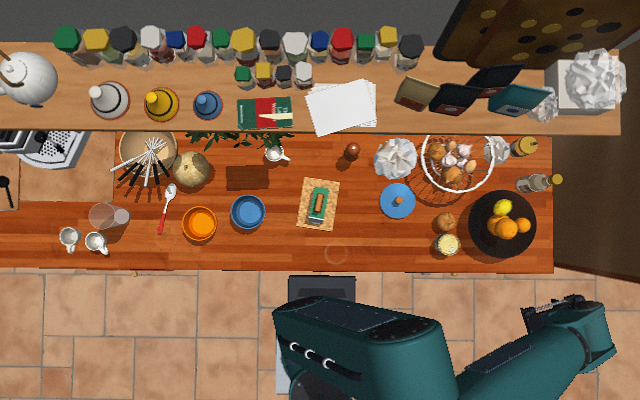

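View pics/scene0.png

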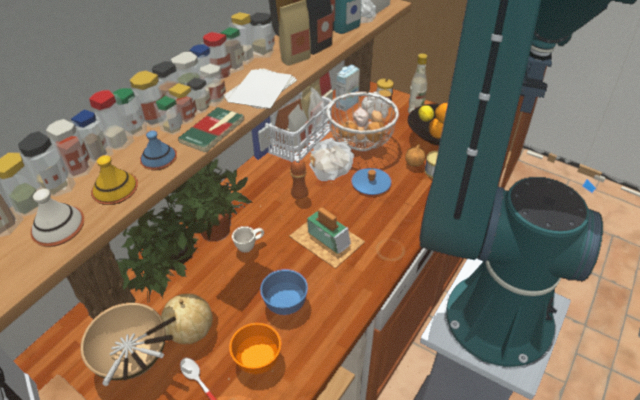

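The top view shows, in pixels:
- Bowls: blue at (248,212), orange at (199,223).
- Caddy on its mat at (318,205), with the lid at (397,200).
- Bystanders: cup (276,155), mill (352,151), tin (447,243).

The two candidates for the bowl are blue (248,212) and orange (199,223). Blue fits, since orange is explicitly excluded. I'll confirm this with a crop and measure.

```bash
cat > h.py <<'E'
import cv2,numpy as np,pickle
from scipy.spatial.transform import Rotation as R
def load(n): return pickle.load(open(n+".pkl","rb"))
def KD(f): return np.array([[f["fx"],0,f["cx"]],[0,f["fy"],f["cy"]],[0,0,1]]),np.array(f["dist"])
def ext(f,s=None):
    if "rvec" in f:
        Rc=R.from_rotvec(np.ravel(f["rvec"])).as_matrix(); return Rc.T,-Rc.T@np.ravel(f["tvec"])
    Rt=R.from_rotvec(s["eef_rot"]).as_matrix();T=np.array(f["T_tool_cam"])
    return Rt@T[:3,:3],Rt@T[:3,3]+np.array(s["tool_pos"])
def plane(f,px,z,s=None):
    K,D=KD(f);Rw,c=ext(f,s)
    p=cv2.undistortPoints(np.array(px,float).reshape(-1,1,2),K,D).reshape(-1,2)
    d=np.c_[p,np.ones(len(p))]@Rw.T
    return c+d*((z-c[2])/d[:,2])[:,None]
def proj(f,P,s=None):
    K,D=KD(f);Rw,c=ext(f,s)
    return cv2.projectPoints(np.array(P,float).reshape(-1,3),cv2.Rodrigues(Rw.T)[0],-Rw.T@c,K,D)[0].reshape(-1,2)
def blob(f,lo,hi,roi):
    x0,y0,x1,y1=roi;h=cv2.cvtColor(f["pixels"],cv2.COLOR_BGR2HSV);m=np.zeros(h.shape[:2],np.uint8)
    m[y0:y1,x0:x1]=cv2.inRange(h,np.array(lo),np.array(hi))[y0:y1,x0:x1]
    cs=cv2.findContours(m,cv2.RETR_EXTERNAL,cv2.CHAIN_APPROX_NONE)[0]
    return max(cs,key=cv2.contourArea).reshape(-1,2).astype(float)
def circ(f,c,z,s=None):
    h=cv2.convexHull(c.astype(np.float32)).reshape(-1,2)
    p=plane(f,c,z,s)[:,:2]; (x,y),r=cv2.minEnclosingCircle(p.astype(np.float32)); return np.round([x,y,r],4)
def rect(f,c,z,s=None):
    return cv2.minAreaRect((plane(f,c,z,s)[:,:2]*1000).astype(np.float32))
E
python3 - <<'E'
from h import *
f=load("top")
b=blob(f,(95,80,40),(125,255,255),(222,185,272,235));print("bowl",circ(f,b,.06))
b=blob(f,(95,80,40),(125,255,255),(372,175,422,225));print("lid",circ(f,b,.02))
b=blob(f,(5,40,120),(30,160,255),(290,170,350,240));
for z in(.004,):print("mat",rect(f,b,z))
b=blob(f,(40,50,30),(95,255,200),(300,180,335,228));print("caddy roof",rect(f,b,.066))
g=load("scene")
b=blob(g,(95,80,40),(125,255,255),(250,260,315,325));print("bowl scene",circ(g,b,.055))
print(plane(f,[[276,155],[447,243]],.055),plane(f,[352,151],.138),plane(f,[[115,131],[550,136],[115,265],[552,272]],0))
c=f["pixels"][165:245,220:420];c=cv2.resize(c,None,fx=4,fy=4,interpolation=cv2.INTER_CUBIC)[:,:800]
d=g["pixels"][190:255,280:380];d=cv2.resize(d,(431,280),interpolation=cv2.INTER_CUBIC)
o=np.zeros((600,800,3),np.uint8);o[:320]=c;o[320:,:431]=d;cv2.imwrite("pics/crop1.png",o)
E
```

```text
bowl [0.4926 0.2585 0.0591]
lid [ 0.5385 -0.2649  0.0633]
mat ((523.6983032226562, 17.572914123535156), (130.52102661132812, 179.63076782226562), 81.75196838378906)
caddy roof ((526.7233276367188, 12.45704460144043), (51.43425750732422, 104.16165161132812), 79.35685729980469)
bowl scene [0.4941 0.2594 0.0612]
[[ 0.68994343  0.16371413  0.055     ]
 [ 0.39071133 -0.43283729  0.055     ]] [[ 0.69412811 -0.0960931   0.138     ]] [[ 0.77906136  0.75553112  0.        ]
 [ 0.77930998 -0.82356228  0.        ]
 [ 0.29582174  0.73959885  0.        ]
 [ 0.28849649 -0.82504295  0.        ]]
```

View pics/crop1.png

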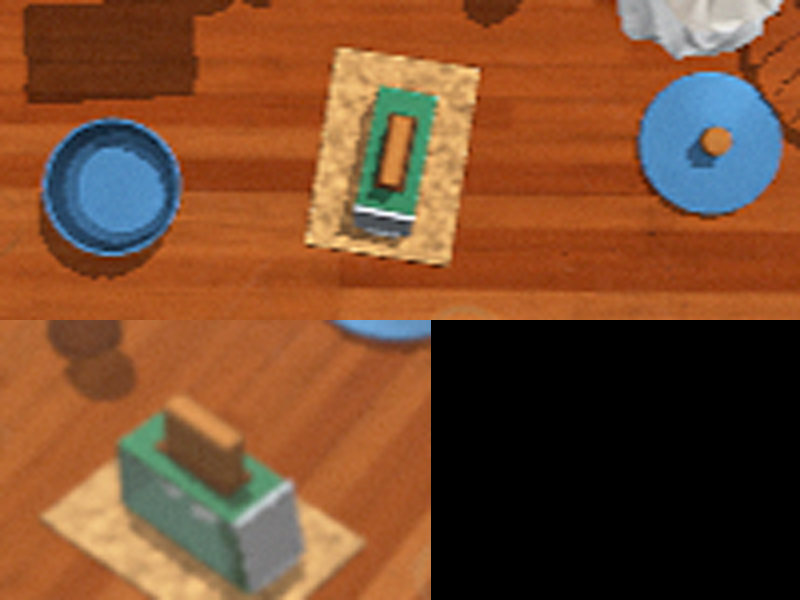

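Crop: the blue bowl is confirmed. The caddy's steel flap is on its robot-facing end (crop (385,222)) and the fin runs along yaw of about -10°. I'll go above the caddy with tool x at about +169°, which leaves joint 6 free for the pour, and look with the wrist camera.

```bash
cat >> h.py <<'E'
def down(yaw):
    y=np.radians(yaw);c,s=np.cos(y),np.sin(y);return np.array([[c,s,0],[s,-c,0],[0,0,-1]])
def delta(s,p,Rt):
    R0=R.from_rotvec(s["eef_rot"]).as_matrix()
    return np.round(np.r_[R0.T@(np.array(p)-s["tool_pos"])*100,np.degrees(R.from_matrix(R0.T@Rt).as_rotvec())],2)
E
python3 - <<'E'
from h import *
from workcell import bot
s=bot.observe();print(delta(s,[.50,.015,.38],down(169.4)))
E
```

```text
[ 4.834e+01 -5.714e+01  2.470e+00 -1.000e-02 -6.000e-02 -1.528e+02]
```

carry_out(deltas=[[[0,48.3,-57.1,2.5,0,0,-153],[0,48.3,-57.1,2.5,0,0,-153],[0,48.3,-57.1,2.5,0,0,-153],[0,48.3,-57.1,2.5,0,0,-153],[0,48.3,-57.1,2.5,0,0,-153],[0,48.3,-57.1,2.5,0,0,-153],[0,48.3,-57.1,2.5,0,0,-153],[0,48.3,-57.1,2.5,0,0,-153]]], squeeze=20)

```text
t: 0.95
tool_pos: [0.3605, -0.3027, 0.3913]
eef_rot: [2.303, 2.136, 0.0]
force: [0.2, -0.6, -0.1]
opening: 0.0914
gripper_force: 0.0
```

Run:
```python
from h import *
from workcell import bot
s=bot.observe();print(s["tool_pos"],s["joints"],delta(s,[.50,.015,.38],down(169.4)))
```

```text
[ 0.36046716 -0.30265706  0.39134823] [-7.47971084e-01  2.76201126e-02  2.19526227e+00  6.19798449e-05
  9.18434856e-01 -6.72755594e-01] [ 3.272e+01  1.153e+01  1.130e+00  1.000e-02  2.000e-02 -8.371e+01]
```

carry_out(deltas=[[[0,32.7,11.5,1.1,0,0,-83.7],[0,32.7,11.5,1.1,0,0,-83.7],[0,32.7,11.5,1.1,0,0,-83.7],[0,32.7,11.5,1.1,0,0,-83.7],[0,32.7,11.5,1.1,0,0,-83.7],[0,32.7,11.5,1.1,0,0,-83.7],[0,32.7,11.5,1.1,0,0,-83.7],[0,32.7,11.5,1.1,0,0,-83.7]]])

```text
t: 1.75
tool_pos: [0.5027, 0.016, 0.3804]
eef_rot: [0.688, 3.065, 0.001]
force: [0.4, -0.3, 0.4]
opening: 0.0913
gripper_force: 0.0
```

carry_out(deltas=[[[0,0,0,0,0,0,-15],[0,0,0,0,0,0,-15],[0,0,0,0,0,0,-15]]])

```text
t: 2.05
tool_pos: [0.5012, 0.0122, 0.3802]
eef_rot: [-0.295, -3.127, 0.0]
force: [0.6, 0.1, -0.3]
opening: 0.0913
gripper_force: 0.0
```

Run:
```python
from h import *
from workcell import bot,cams
s=bot.observe();f=cams.grab_frame("wrist");pickle.dump((f,s),open("w1.pkl","wb"));cv2.imwrite("pics/w1.png",f["pixels"])
print(s["tool_pos"],s["joints"],delta(s,[.50,.015,.38],down(169.4)))
```

```text
[0.50123884 0.01223412 0.38023381] [-2.20836387e-02  9.77993620e-02  2.14435719e+00 -9.59200259e-06
  8.99718520e-01 -1.40491268e+00] [ 0.17  0.25  0.02 -0.   -0.02 -0.17]
```

View pics/w1.png

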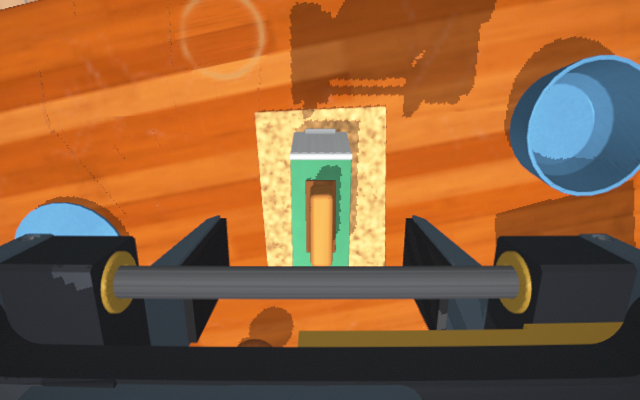

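Wrist view:
- Fin top front edge: about (310-333, 194).
- Roof front edge: (291-352, 157).
- Mat front corners: (256,112) and (386,107).
- Bowl rim: on the right, around (580,125).

Run:
```python
from h import *
f,s=pickle.load(open("w1.pkl","rb"))
h=cv2.cvtColor(f["pixels"],cv2.COLOR_BGR2HSV)
for r in(200,215,230,245,258):
    row=h[r];fin=[c for c in range(295,350) if row[c,0]<25 and row[c,2]>190]
    p=plane(f,[[fin[0],r],[fin[-1]+1,r]],.105,s);print("fin",r,fin[0],fin[-1],p.mean(0)[:2].round(4),np.linalg.norm(p[1]-p[0]).round(4))
col=h[150:215,322];print([(i+150,tuple(int(k) for k in v)) for i,v in enumerate(col) if 25<i<50 or i<10])
for r in(170,180,190):
    g=[c for c in range(270,370) if 45<h[r,c,0]<95 and h[r,c,1]>60]
    p=plane(f,[[g[0],r],[g[-1]+1,r]],.064,s);print("roof",g[0],g[-1],p.mean(0)[:2].round(4),np.linalg.norm(p[1]-p[0]).round(4))
print("finfront",plane(f,[[310,194],[333,194]],.105,s).round(4))
print("roof front",plane(f,[[290,157],[352,157]],.064,s).round(4))
print("mat front",plane(f,[[256,112],[386,107]],.004,s).round(4))
t=load("top")
for n,ff,z,ss in(("top",t,.105,None),("top",t,.064,None)):
    pass
hh=cv2.cvtColor(t["pixels"],cv2.COLOR_BGR2HSV)
# fin in top view
b=blob(t,(5,120,150),(22,255,255),(310,188,328,216));print("fin top",rect(t,b,.105),b.min(0),b.max(0))
```

```text
fin 200 311 331 [0.4997 0.0167] 0.0157
fin 215 311 331 [0.5113 0.0146] 0.0159
fin 230 311 331 [0.5231 0.0124] 0.0161
fin 245 311 349 [0.5366 0.017 ] 0.0303
fin 258 311 349 [0.5474 0.015 ] 0.0306
[(150, (120, 4, 143)), (151, (100, 5, 144)), (152, (90, 3, 173)), (153, (98, 6, 185)), (154, (90, 2, 229)), (155, (105, 2, 249)), (156, (120, 1, 254)), (157, (0, 0, 254)), (158, (135, 2, 248)), (159, (76, 25, 221)), (176, (74, 125, 126)), (177, (73, 122, 127)), (178, (73, 124, 127)), (179, (73, 120, 127)), (180, (16, 123, 87)), (181, (12, 167, 116)), (182, (12, 163, 122)), (183, (12, 162, 121)), (184, (13, 161, 114)), (185, (14, 167, 107)), (186, (15, 174, 110)), (187, (15, 170, 111)), (188, (14, 168, 111)), (189, (14, 168, 112)), (190, (14, 165, 113)), (191, (14, 165, 113)), (192, (14, 166, 109)), (193, (14, 164, 118)), (194, (14, 167, 154)), (195, (14, 171, 194)), (196, (14, 171, 224)), (197, (15, 168, 237)), (198, (16, 164, 245)), (199, (18, 159, 250))]
roof 291 350 [0.4847 0.0198] 0.0511
roof 291 350 [0.4932 0.0182] 0.0514
roof 291 350 [0.5019 0.0166] 0.0518
finfront [[0.4935 0.0091 0.105 ]
 [0.4967 0.026  0.105 ]]
roof front [[ 0.4689 -0.0039  0.064 ]
 [ 0.4786  0.0475  0.064 ]]
mat front [[ 0.4267 -0.0336  0.004 ]
 [ 0.4458  0.0928  0.004 ]]
fin top ((525.7498779296875, 11.885955810546875), (15.811210632324219, 56.68252944946289), 79.3985366821289) [315. 194.] [322. 210.]
```

Run:
```python
from h import *
from workcell import bot
s=bot.observe();print(delta(s,[.525,.012,.262],down(169.5)))
```

```text
[-2.340e+00  4.400e-01  1.183e+01 -0.000e+00 -1.000e-02 -5.300e-01]
```

carry_out(deltas=[[[0,-2.34,0.44,4,0,0,-0.5],[0,-2.34,0.44,8,0,0,-0.5],[0,-2.34,0.44,10.5,0,0,-0.5],[0,-2.34,0.44,11.8,0,0,-0.5],[0,-2.34,0.44,11.8,0,0,-0.5],[1,-2.34,0.44,11.8,0,0,-0.5],[1,-2.34,0.44,11.8,0,0,-0.5],[1,-2.34,0.44,11.8,0,0,-0.5]]], squeeze=30)

```text
t: 2.9
tool_pos: [0.5255, 0.012, 0.2636]
eef_rot: [0.285, 3.127, 0.0]
force: [0.3, 0.5, -0.1]
opening: 0.0699
gripper_force: 0.0
```

carry_out(deltas=[[[1,0,0,0,0,0,0],[1,0,0,0,0,0,0],[1,0,0,0,0,0,0],[1,0,0,0,0,0,0]]])

```text
t: 3.3
tool_pos: [0.5251, 0.012, 0.2625]
eef_rot: [0.284, 3.129, 0.0]
force: [-0.7, 0.1, -0.1]
opening: 0.0383
gripper_force: 0.0
```

carry_out(deltas=[[[1,0,0,0,0,0,0],[1,0,0,0,0,0,0],[1,0,0,0,0,0,0],[1,0,0,0,0,0,0],[1,0,0,0,0,0,0]]])

```text
t: 3.8
tool_pos: [0.5251, 0.012, 0.2623]
eef_rot: [-0.284, -3.129, 0.0]
force: [0.2, -0.5, -0.8]
opening: 0.018
gripper_force: 30.0
```

carry_out(deltas=[[[1,0,0,-1,0,0,0],[1,0,0,-2,0,0,0],[1,0,0,-4,0,0,0],[1,0,0,-6,0,0,0],[1,0,0,-8,0,0,0],[1,0,0,-9,0,0,0],[1,0,0,-9,0,0,0],[1,0,0,-9,0,0,0]]])

```text
t: 4.6
tool_pos: [0.5249, 0.012, 0.3521]
eef_rot: [-0.284, -3.128, 0.0]
force: [-0.2, 0.5, -3.4]
opening: 0.0181
gripper_force: 30.0
```

Run:
```python
from h import *
from workcell import bot,cams
s=bot.observe();f=cams.grab_frame("wrist");pickle.dump((f,s),open("w2.pkl","wb"))
g=cams.grab_frame("scene");cv2.imwrite("pics/s2.png",np.hstack([cv2.resize(f["pixels"],(400,250)),cv2.resize(g["pixels"][130:330,200:520],(400,250))]))
print(s["tool_pos"],s["joints"],s["opening"],s["force"],s["gripper_force"])
```

```text
[0.52485001 0.01197423 0.35206804] [-2.15879657e-02  1.79698938e-01  2.11267715e+00  1.71053623e-05
  8.49412713e-01 -1.41109284e+00] 0.018111788963079037 [-0.18192965  0.46314582 -3.41577223] 29.99288946390152
```

View pics/s2.png

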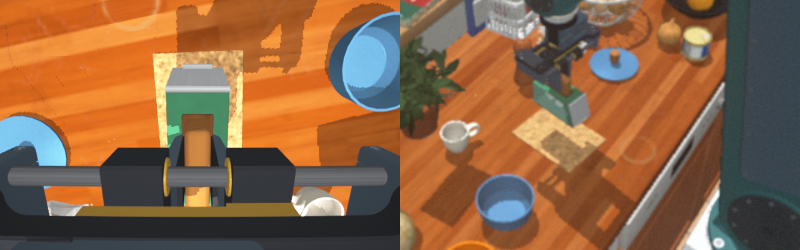

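The caddy is held level with its flap shut (left half (200,75)), and the bowl is at (505,200) in the right half. Next I'll work out the transfer and the tipping poses.

```bash
cat >> h.py <<'E'
B=np.array([.493,.259]);A=75.
m=np.array([np.cos(np.radians(A)),np.sin(np.radians(A))])
def pour(th,z=.080,back=.032):
    Rt=down(A)@R.from_rotvec([0,-np.radians(th),0]).as_matrix()
    return np.r_[B-back*m,z]-Rt@[.064,0,.2543],Rt
E
python3 - <<'E'
from h import *
from workcell import bot
s=bot.observe();p,Rt=pour(0);print(p,delta(s,p+[0,0,.02],Rt))
s=dict(eef_rot=R.from_matrix(Rt).as_rotvec(),tool_pos=p)
for th in range(0,46,3):print(th,delta(s,*pour(th)))
E
```

```text
[0.46815337 0.16627112 0.3343    ] [ 8.350e+00  1.415e+01 -2.800e-01 -8.000e-02 -5.000e-02  9.461e+01]
0 [0. 0. 0. 0. 0. 0.]
3 [ 1.34 -0.   -0.3   0.   -3.    0.  ]
6 [ 2.69  0.   -0.53  0.   -6.   -0.  ]
9 [ 4.06 -0.   -0.69  0.   -9.    0.  ]
12 [  5.43   0.    -0.77   0.   -12.    -0.  ]
15 [  6.8    0.    -0.79   0.   -15.    -0.  ]
18 [  8.17   0.    -0.73   0.   -18.    -0.  ]
21 [  9.54   0.    -0.6    0.   -21.    -0.  ]
24 [ 10.9   0.   -0.4   0.  -24.   -0. ]
27 [ 12.24  -0.    -0.13   0.   -27.    -0.  ]
30 [ 13.57   0.     0.21   0.   -30.    -0.  ]
33 [ 14.88   0.     0.62   0.   -33.    -0.  ]
36 [ 16.17   0.     1.09   0.   -36.    -0.  ]
39 [ 17.43  -0.     1.64   0.   -39.    -0.  ]
42 [ 18.66   0.     2.25   0.   -42.    -0.  ]
45 [ 19.86  -0.     2.92   0.   -45.    -0.  ]
```

carry_out(deltas=[[[1,0.3,0.4,-0.3,0,0,3],[1,0.8,1.2,-0.3,0,0,8],[1,1.4,2.2,-0.3,0,0,15],[1,2,3.3,-0.3,0,0,22],[1,2.6,4.4,-0.3,0,0,29],[1,3.2,5.4,-0.3,0,0,36],[1,3.8,6.5,-0.3,0,0,43],[1,4.5,7.5,-0.3,0,0,50]]])

```text
t: 5.5
tool_pos: [0.494, 0.0943, 0.3544]
eef_rot: [-1.586, -2.71, 0.001]
force: [-0.4, 0.6, -3.2]
opening: 0.0179
gripper_force: 30.0
```

Run:
```python
from h import *
from workcell import bot
s=bot.observe();p,Rt=pour(0);print(s["tool_pos"],delta(s,p,Rt))
```

```text
[0.49404498 0.09431253 0.35444564] [ 7.54  1.27  2.02 -0.09 -0.   44.33]
```

carry_out(deltas=[[[1,1,0.2,0.1,0,0,7],[1,2.2,0.4,0.3,0,0,14],[1,3.4,0.6,0.5,0,0,21],[1,4.6,0.8,0.8,0,0,28],[1,5.8,1,1.2,0,0,35],[1,6.8,1.2,1.6,0,0,41],[1,7.5,1.3,2,0,0,44.3],[1,7.5,1.3,2,0,0,44.3]]])

```text
t: 6.3
tool_pos: [0.468, 0.1659, 0.3341]
eef_rot: [-2.486, -1.919, 0.003]
force: [-0.9, 0.0, -3.2]
opening: 0.0174
gripper_force: 30.0
```

Run:
```python
from h import *
from workcell import bot,cams
s=bot.observe();f=cams.grab_frame("top");g=cams.grab_frame("scene")
cv2.imwrite("pics/s3.png",np.hstack([cv2.resize(f["pixels"][150:275,170:370],(400,250)),cv2.resize(g["pixels"][200:350,180:420],(400,250))]))
print(s["tool_pos"],s["joints"])
for th in (0,24,45):print(th,delta(s,*pour(th)))
```

```text
[0.46802908 0.16590221 0.33413296] [2.93701425e-01 1.65178692e-01 2.17362029e+00 8.92649244e-05
 8.05051079e-01 5.49934758e-01]
0 [ 0.04  0.   -0.02 -0.11  0.06  0.32]
24 [ 10.93   0.06  -0.43  -0.04 -23.94   0.33]
45 [ 1.990e+01  1.200e-01  2.880e+00  2.000e-02 -4.494e+01  3.400e-01]
```

View pics/s3.png

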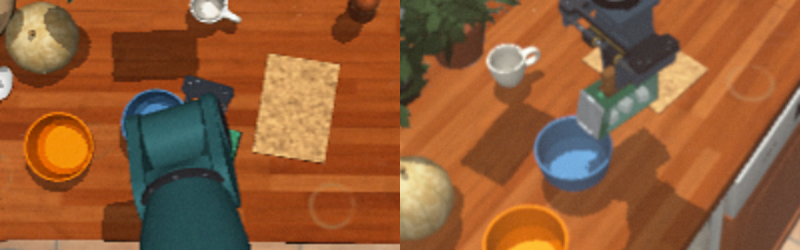

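The caddy's mouth (right half (590,110)) is over the near rim of the bowl (573,150), and the cubes are visible inside. Now I'll tip it.

carry_out(deltas=[[[1,1.3,0,-0.3,0,-3,0],[1,2.7,0,-0.5,0,-6,0],[1,4.1,0,-0.7,0,-9,0],[1,5.4,0,-0.8,0,-12,0],[1,6.8,0,-0.8,0,-15,0],[1,8.2,0,-0.7,0,-18,0],[1,9.5,0,-0.6,0,-21,0],[1,10.9,0,-0.4,0,-24,0]]])

```text
t: 7.2
tool_pos: [0.4967, 0.2711, 0.3394]
eef_rot: [2.252, 1.74, -0.481]
force: [0.1, 0.6, -2.8]
opening: 0.0183
gripper_force: 30.0
```

Run:
```python
from h import *
from workcell import bot
s=bot.observe()
for th in (24,27,30,33,36,39,42,44):print(th,delta(s,*pour(th)))
```

```text
24 [ 0.08 -0.04  0.08  0.13  0.1   0.35]
27 [ 1.42 -0.04 -0.22  0.14 -2.9   0.35]
30 [ 2.77 -0.03 -0.45  0.15 -5.9   0.35]
33 [ 4.13 -0.02 -0.61  0.16 -8.9   0.34]
36 [ 5.50e+00 -1.00e-02 -7.00e-01  1.60e-01 -1.19e+01  3.40e-01]
39 [  6.88  -0.    -0.72   0.17 -14.9    0.34]
42 [ 8.25e+00  1.00e-02 -6.60e-01  1.80e-01 -1.79e+01  3.30e-01]
44 [ 9.16e+00  1.00e-02 -5.90e-01  1.90e-01 -1.99e+01  3.30e-01]
```

carry_out(deltas=[[[1,1.4,0,-0.2,0,-3,0],[1,2.8,0,-0.4,0,-6,0],[1,4.1,0,-0.6,0,-9,0],[1,5.5,0,-0.7,0,-12,0],[1,6.9,0,-0.7,0,-15,0],[1,8.3,0,-0.7,0,-18,0],[1,9.2,0,-0.6,0,-20,0],[1,9.2,0,-0.6,0,-20,0]]])

```text
t: 8.0
tool_pos: [0.5186, 0.3549, 0.3066]
eef_rot: [2.019, 1.561, -0.818]
force: [0.4, -0.9, -2.6]
opening: 0.0179
gripper_force: 30.0
```

carry_out(deltas=[[[1,0,0,0,0,0,0],[1,0,0,0,0,0,0],[1,0,0,0,0,0,0],[1,0,0,0,0,0,0],[1,0,0,0,0,0,0],[1,0,0,0,0,0,0],[1,0,0,0,0,0,0],[1,0,0,0,0,0,0]]])

```text
t: 8.8
tool_pos: [0.5182, 0.3546, 0.3074]
eef_rot: [2.021, 1.559, -0.816]
force: [-0.1, 0.2, -2.6]
opening: 0.0179
gripper_force: 30.0
```

Run:
```python
from h import *
from workcell import bot,cams
s=bot.observe();f=cams.grab_frame("wrist");g=cams.grab_frame("scene")
cv2.imwrite("pics/s4.png",np.hstack([cv2.resize(f["pixels"],(400,250)),cv2.resize(g["pixels"][220:345,200:400],(400,250))]))
print(s["tool_pos"],s["joints"],s["force"])
for th in (44,33,22,11,0):print(th,delta(s,*pour(th)))
```

```text
[0.51816651 0.35460136 0.30744534] [ 0.61834531  0.48343672  1.83813005 -0.4642906   1.46956964  1.08002733] [-0.13649276  0.20593847 -2.56476463]
44 [-0.01  0.04  0.02  0.22 -0.    0.23]
33 [-4.75  0.02  1.71  0.2  11.    0.25]
22 [-9.07e+00 -1.00e-02  4.27e+00  1.80e-01  2.20e+01  2.70e-01]
11 [-12.83  -0.04   7.61   0.15  33.     0.29]
0 [-15.88  -0.06  11.6    0.12  44.     0.3 ]
```

View pics/s4.png

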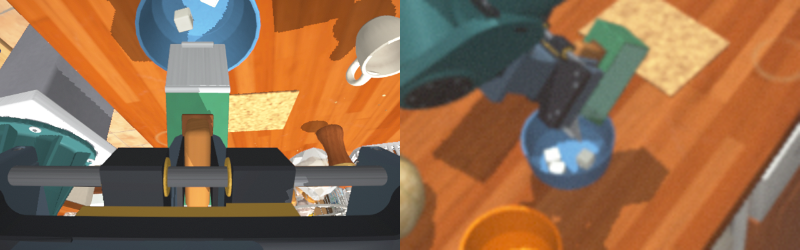

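The scene half shows all three white cubes in the bowl, at (547,158), (556,168) and (585,160). I'll tip the caddy back upright.

carry_out(deltas=[[[1,-2.4,0,0.7,0,5.5,0],[1,-4.7,0,1.7,0,11,0.3],[1,-7,0,2.9,0.2,16.5,0.3],[1,-9.1,0,4.3,0.2,22,0.3],[1,-11,0,5.9,0.2,27.5,0.3],[1,-12.8,0,7.6,0.2,33,0.3],[1,-14.5,0,9.5,0.1,39,0.3],[1,-15.9,0,11.6,0.1,44,0.3]]])

```text
t: 9.7
tool_pos: [0.4684, 0.1651, 0.3349]
eef_rot: [-2.492, -1.912, -0.007]
force: [-0.0, 0.0, -2.7]
opening: 0.0178
gripper_force: 30.0
```

Run:
```python
from h import *
from workcell import bot
s=bot.observe();print(s["tool_pos"],delta(s,[.520,.090,.36],down(130)),delta(s,[.525,.014,.35],down(170.5)))
```

```text
[0.46842157 0.16509363 0.33489164] [ -5.91   6.93  -2.52   0.22  -0.15 -54.99] [-1.313e+01  9.380e+00 -1.540e+00  2.800e-01 -7.000e-02 -9.549e+01]
```

carry_out(deltas=[[[1,-0.4,0.4,-0.8,0,0,-4],[1,-1,1,-1.8,0,0,-10],[1,-1.8,1.9,-2.5,0,0,-17],[1,-2.6,2.9,-2.5,0,0,-24],[1,-3.4,3.9,-2.5,0,0,-31],[1,-4.3,5,-2.5,0,0,-39],[1,-5.1,6,-2.5,0,0,-47],[1,-5.9,6.9,-2.5,0,0,-55]]])

```text
t: 10.5
tool_pos: [0.5203, 0.0907, 0.3595]
eef_rot: [-1.319, -2.851, 0.001]
force: [0.8, 0.0, -2.6]
opening: 0.0181
gripper_force: 30.0
```

Run:
```python
from h import *
from workcell import bot
s=bot.observe();print(s["tool_pos"],delta(s,[.524,.016,.30],down(171)))
```

```text
[0.52034355 0.09065064 0.35946208] [-5.930e+00 -4.550e+00  5.950e+00 -3.000e-02  0.000e+00 -4.065e+01]
```

carry_out(deltas=[[[1,-0.8,-0.6,0.4,0,0,-6],[1,-1.8,-1.4,1.2,0,0,-13],[1,-2.8,-2.2,2.2,0,0,-20],[1,-3.8,-3,3.2,0,0,-27],[1,-4.8,-3.7,4.3,0,0,-34],[1,-5.6,-4.3,5.3,0,0,-39],[1,-5.9,-4.5,6,0,0,-40.7],[1,-5.9,-4.5,6,0,0,-40.7]]])

```text
t: 11.3
tool_pos: [0.5233, 0.0166, 0.2987]
eef_rot: [-0.254, -3.13, 0.001]
force: [0.2, 0.3, -2.5]
opening: 0.0179
gripper_force: 30.0
```

Run:
```python
from h import *
from workcell import bot
s=bot.observe();print(s["tool_pos"],delta(s,[.524,.016,.263],down(171)))
```

```text
[0.52326321 0.0166252  0.2986549 ] [-0.09 -0.05  3.57 -0.03 -0.09 -0.3 ]
```

carry_out(deltas=[[[1,0,0,1,0,0,0],[1,0,0,2,0,0,0],[1,0,0,2.8,0,0,0],[1,0,0,3.2,0,0,0],[1,0,0,3.5,0,0,0],[1,0,0,3.65,0,0,0],[1,0,0,3.65,0,0,0],[1,0,0,3.65,0,0,0]]])

```text
t: 12.1
tool_pos: [0.5237, 0.017, 0.2632]
eef_rot: [0.255, 3.131, -0.0]
force: [-0.3, -0.2, -3.1]
opening: 0.0176
gripper_force: 30.0
```

carry_out(deltas=[[[1,0,0,0.05,0,0,0],[1,0,0,0.1,0,0,0],[1,0,0,0.13,0,0,0],[1,0,0,0.13,0,0,0]]])

```text
t: 12.5
tool_pos: [0.5238, 0.017, 0.2623]
eef_rot: [0.255, 3.131, -0.0]
force: [-3.5, -0.7, 9.1]
opening: 0.0174
gripper_force: 30.0
```

Contact with the mat (+9 N), so I'll release and retreat.

carry_out(deltas=[[[1,0,0,-0.05,0,0,0],[0,0,0,-0.05,0,0,0],[0,0,0,-0.05,0,0,0],[0,0,0,-0.05,0,0,0],[0,0,0,-0.05,0,0,0],[0,0,0,-0.05,0,0,0],[0,0,0,-0.05,0,0,0],[0,0,0,-0.05,0,0,0]]])

```text
t: 13.3
tool_pos: [0.5236, 0.017, 0.2622]
eef_rot: [0.254, 3.131, -0.0]
force: [-0.0, -0.2, -0.4]
opening: 0.071
gripper_force: 0.0
```

carry_out(deltas=[[[0,0,0,-1,0,0,0],[0,0,0,-4,0,0,0],[0,0,0,-8,0,0,0],[0,0,0,-12,0,0,0],[0,0,0,-14,0,0,0],[0,0,0,-14,0,0,0]]])

```text
t: 13.9
tool_pos: [0.5242, 0.0171, 0.4059]
eef_rot: [0.254, 3.125, 0.001]
force: [0.5, -0.2, -0.4]
opening: 0.0912
gripper_force: 0.0
```

Run:
```python
from h import *
from workcell import bot,cams
s=bot.observe();f=cams.grab_frame("wrist");pickle.dump((f,s),open("w5.pkl","wb"));g=cams.grab_frame("scene")
cv2.imwrite("pics/s5.png",np.hstack([cv2.resize(f["pixels"],(400,250)),cv2.resize(g["pixels"][160:310,200:440],(400,250))]))
print(s["tool_pos"],s["joints"],s["opening"])
# lid target: TCP away so wrist camera sees it; tool x outward from robot yaw choice
print(delta(s,[.50,-.255,.36],down(135)))
```

```text
[0.52416573 0.01706206 0.40593266] [-1.18958185e-02  9.85208718e-02  2.08748015e+00 -6.17510878e-05
  9.49653031e-01 -1.42047188e+00] 0.0912447066973951
[ -1.98 -27.24   4.58   0.15   0.31  35.71]
```

View pics/s5.png

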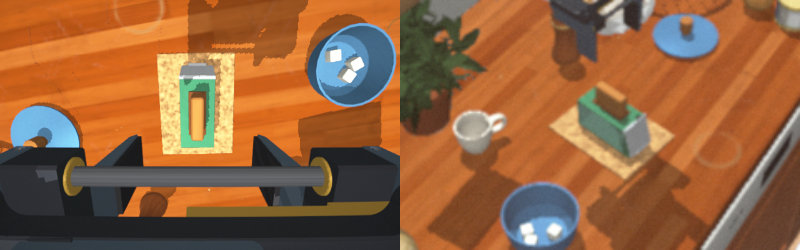

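The caddy stands mid-mat with its flap shut, and the three cubes are in the bowl (left half (335-350, 55-75)). Next I'll measure the bowl from this frame and move to view the lid.

Run:
```python
from h import *
f,s=pickle.load(open("w5.pkl","rb"));t=load("top")
b=blob(f,(95,60,40),(125,255,255),(480,20,640,180));print("bowl",circ(f,b,.06,s),b.min(0),b.max(0))
k=blob(t,(5,60,90),(22,255,255),(388,192,406,208));print("knob top",circ(t,k,.044),len(k))
b=blob(f,(5,40,120),(30,160,255),(240,70,385,260));print("mat",rect(f,b,.004,s))
b=blob(f,(40,50,30),(95,255,200),(240,70,385,260));print("roof",rect(f,b,.064,s))
print(delta(s,[.567,-.265,.38],down(171)))
```

```text
bowl [0.4926 0.25   0.0656] [492.  37.] [632. 170.]
knob top [ 0.5383 -0.2661  0.0128] 18
mat ((523.9989624023438, 15.733840942382812), (129.49679565429688, 179.48590087890625), 81.7574462890625)
roof ((519.968994140625, 17.862468719482422), (50.70073318481445, 92.58252716064453), 81.8343276977539)
[ -8.77 -27.15   2.62   0.05   0.34  -0.29]
```

carry_out(deltas=[[[0,-8.8,-27.2,2.6,0,0,0],[0,-8.8,-27.2,2.6,0,0,0],[0,-8.8,-27.2,2.6,0,0,0],[0,-8.8,-27.2,2.6,0,0,0],[0,-8.8,-27.2,2.6,0,0,0],[0,-8.8,-27.2,2.6,0,0,0],[0,-8.8,-27.2,2.6,0,0,0],[0,-8.8,-27.2,2.6,0,0,0]]])

```text
t: 14.8
tool_pos: [0.566, -0.2659, 0.3744]
eef_rot: [-0.257, -3.129, -0.002]
force: [-0.4, 0.7, 0.2]
opening: 0.0911
gripper_force: 0.0
```

Run:
```python
from h import *
from workcell import bot,cams
s=bot.observe();f=cams.grab_frame("wrist");pickle.dump((f,s),open("w6.pkl","wb"));cv2.imwrite("pics/w6.png",f["pixels"])
print(s["tool_pos"],s["joints"])
b=blob(f,(95,60,40),(125,255,255),(180,60,460,268));print("lid",[ (z,circ(f,b,z,s)) for z in(.01,.02)],b.min(0),b.max(0))
k=blob(f,(5,40,60),(25,255,255),(int(b[:,0].min())+40,int(b[:,1].min())+30,int(b[:,0].max())-40,268));print("knob",circ(f,k,.044,s),k.min(0),k.max(0))
```

```text
[ 0.56600139 -0.26590803  0.37444277] [-4.76489717e-01  3.01513452e-01  1.90449516e+00  2.40031571e-04
  9.38072441e-01 -1.88379984e+00]
lid [(0.01, array([ 0.5394, -0.2683,  0.0638])), (0.02, array([ 0.5381, -0.2679,  0.062 ]))] [244.  86.] [373. 215.]
knob [ 0.6149 -0.2813  0.0354] [284. 212.] [332. 266.]
```

View pics/w6.png

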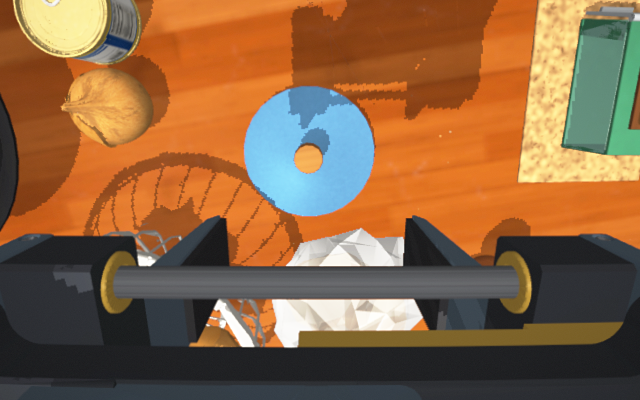

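The lid is centred at (309,150) with its knob at (309,157). It agrees with the top view to within 2 mm, and the crumpled paper at (350,270) is clear of the gripper.

Run:
```python
from h import *
from workcell import bot
f,s=pickle.load(open("w6.pkl","rb"))
print("knob",plane(f,[[309,157.5]],.046,s));s=bot.observe()
print(delta(s,[.5385,-.267,.215],down(171)))
```

```text
knob [[ 0.53817927 -0.26716913  0.046     ]]
[ 2.66 -0.64 15.99  0.05 -0.11 -0.31]
```

carry_out(deltas=[[[0,2.66,-0.64,4,0,0,0],[0,2.66,-0.64,8,0,0,0],[0,2.66,-0.64,12,0,0,0],[0,2.66,-0.64,14.5,0,0,0],[0,2.66,-0.64,15.5,0,0,0],[0,2.66,-0.64,16,0,0,0],[0.8,2.66,-0.64,16,0,0,0],[0.8,2.66,-0.64,16,0,0,0]]], squeeze=15)

```text
t: 15.65
tool_pos: [0.5398, -0.2676, 0.2175]
eef_rot: [0.254, 3.129, -0.001]
force: [0.3, -0.6, 0.2]
opening: 0.0782
gripper_force: 0.0
```

carry_out(deltas=[[[0.8,0,0,0,0,0,0],[0.8,0,0,0,0,0,0],[0.8,0,0,0,0,0,0],[0.8,0,0,0,0,0,0],[0.8,0,0,0,0,0,0],[0.9,0,0,0,0,0,0],[0.9,0,0,0,0,0,0],[0.9,0,0,0,0,0,0]]])

```text
t: 16.45
tool_pos: [0.5393, -0.2677, 0.2162]
eef_rot: [0.255, 3.131, -0.0]
force: [-0.6, -0.6, 0.5]
opening: 0.0256
gripper_force: 15.0
```

carry_out(deltas=[[[0.9,0,0,-1,0,0,0],[0.9,0,0,-3,0,0,0],[0.9,0,0,-6,0,0,0],[0.9,0,0,-10,0,0,0],[0.9,0,0,-13,0,0,0],[0.9,0,0,-15,0,0,0],[0.9,0,0,-16,0,0,0],[0.9,0,0,-16,0,0,0]]])

```text
t: 17.25
tool_pos: [0.5393, -0.2677, 0.3776]
eef_rot: [0.254, 3.129, -0.001]
force: [-0.1, 0.3, -1.4]
opening: 0.0257
gripper_force: 15.0
```

Run:
```python
from h import *
from workcell import bot,cams
s=bot.observe();print(s["tool_pos"],s["opening"],s["force"])
f=cams.grab_frame("wrist");b=blob(f,(95,60,40),(125,255,255),(180,60,460,268))
print("lid",circ(f,b,.16+.012,s),b.min(0),b.max(0))
print(delta(s,[.495,.20,.376],down(171)),delta(s,[.493,.259,.376],down(171)))
```

```text
[ 0.53932029 -0.26768659  0.37756111] 0.025663244516463107 [-0.13641563  0.30833583 -1.36200472]
lid [ 0.538  -0.2679  0.0632] [203. 121.] [428. 265.]
[ 1.193e+01  4.544e+01  1.000e-01 -4.000e-02  1.300e-01 -2.900e-01] [ 1.308e+01  5.123e+01  9.000e-02 -4.000e-02  1.300e-01 -2.900e-01]
```

Run:
```python
from h import *
from workcell import cams
from scipy.optimize import least_squares
t=cams.grab_frame("top")
def fit(f,b,z,cam,s=None):
    p=plane(f,b,z,s)[:,:2];c0=p.mean(0);v=(p-c0)@((c0-cam)/np.linalg.norm(c0-cam))
    q=p[v>0.005]
    r=least_squares(lambda c:np.linalg.norm(q-c,axis=1)-.0595,c0,loss="soft_l1",f_scale=.001);return r.x.round(4),np.abs(r.fun).max().round(4),len(q)
b=blob(t,(95,80,40),(125,255,255),(222,185,272,235));print("top",circ(t,b,.06),fit(t,b,.06,ext(t)[1][:2]),b.min(0),b.max(0))
f,s=pickle.load(open("w5.pkl","rb"))
b=blob(f,(95,60,40),(125,255,255),(480,20,640,180));print("w5",fit(f,b,.06,ext(f,s)[1][:2],s))
g=cams.grab_frame("scene");b=blob(g,(95,80,40),(125,255,255),(250,260,315,325));print("scene",fit(g,b,.06,ext(g)[1][:2]))
```

```text
top [0.4922 0.2582 0.0591] (array([0.4916, 0.2556]), np.float64(0.0032), 45) [231. 195.] [264. 228.]
w5 (array([0.493 , 0.2554]), np.float64(0.0017), 182)
scene (array([0.4913, 0.2625]), np.float64(0.005), 60)
```

Run:
```python
from h import *
from workcell import bot
s=bot.observe();print(delta(s,[.4935,.258,.376],down(171)))
```

```text
[ 1.296e+01  5.112e+01 -6.000e-02  3.000e-02 -8.000e-02 -2.900e-01]
```

carry_out(deltas=[[[0.9,0.3,1,0,0,0,0],[0.9,0.9,3.5,0,0,0,0],[0.9,1.8,7,0,0,0,0],[0.9,2.7,10.5,0,0,0,0],[0.9,3.6,14,0,0,0,0],[0.9,4.5,17.5,0,0,0,0],[0.9,5.4,21,0,0,0,0],[0.9,6.3,24.5,0,0,0,0]]])

```text
t: 18.2
tool_pos: [0.5157, -0.0138, 0.3754]
eef_rot: [-0.254, -3.13, -0.0]
force: [0.5, -0.2, -1.8]
opening: 0.0254
gripper_force: 15.0
```

carry_out(deltas=[[[0.9,0.9,3.5,0,0,0,0],[0.9,1.8,7,0,0,0,0],[0.9,2.7,10.5,0,0,0,0],[0.9,3.6,14,0,0,0,0],[0.9,4.5,17.5,0,0,0,0],[0.9,5.4,21,0,0,0,0],[0.9,6.2,24,0,0,0,0],[0.9,6.5,25.5,0,0,0,0]]])

```text
t: 19.0
tool_pos: [0.4926, 0.2487, 0.3754]
eef_rot: [-0.252, -3.131, 0.001]
force: [-0.4, -1.0, -1.7]
opening: 0.0254
gripper_force: 15.0
```

Run:
```python
from h import *
from workcell import bot
s=bot.observe();print(s["tool_pos"],delta(s,[.4935,.258,.285],down(171)))
```

```text
[0.49263002 0.24868942 0.37537358] [ 0.06  0.94  9.04 -0.03 -0.04 -0.2 ]
```

carry_out(deltas=[[[0.9,0.1,0.5,2,0,0,0],[0.9,0.1,0.9,4,0,0,0],[0.9,0.1,0.9,6,0,0,0],[0.9,0.1,0.9,7.5,0,0,0],[0.9,0.1,0.9,8.5,0,0,0],[0.9,0.1,0.9,9,0,0,0],[0.9,0.1,0.9,9,0,0,0],[0.9,0.1,0.9,9,0,0,0]]])

```text
t: 19.8
tool_pos: [0.4944, 0.2555, 0.2867]
eef_rot: [0.255, 3.13, 0.0]
force: [0.1, -0.4, -1.8]
opening: 0.0254
gripper_force: 15.0
```

carry_out(deltas=[[[0.9,0,0,0.3,0,0,0],[0.9,0,0,0.6,0,0,0],[0.9,0,0,0.9,0,0,0],[0.9,0,0,0.9,0,0,0],[0.9,0,0,0.9,0,0,0]]])

```text
t: 20.3
tool_pos: [0.4942, 0.2555, 0.2771]
eef_rot: [0.255, 3.131, -0.0]
force: [-1.1, 0.7, -1.2]
opening: 0.0252
gripper_force: 15.0
```

carry_out(deltas=[[[0.9,0.05,0.15,0,0,0,0],[0.9,0.05,0.15,0.2,0,0,0],[0.9,0.05,0.15,0.4,0,0,0],[0.9,0.05,0.15,0.55,0,0,0],[0.9,0.05,0.15,0.65,0,0,0],[0.9,0.05,0.15,0.65,0,0,0]]])

```text
t: 20.9
tool_pos: [0.4939, 0.2571, 0.2705]
eef_rot: [0.254, 3.131, -0.0]
force: [0.6, -0.1, -2.2]
opening: 0.0257
gripper_force: 15.0
```

Lid underside is about 54 mm up with no contact force, so the plug is inside the rim. Settle and release.

carry_out(deltas=[[[0.9,0,0,0.05,0,0,0],[0.9,0,0,0.1,0,0,0],[0.9,0,0,0.1,0,0,0],[0,0,0,0.1,0,0,0],[0,0,0,0.1,0,0,0],[0,0,0,0.1,0,0,0],[0,0,0,0.1,0,0,0],[0,0,0,0.1,0,0,0]]])

```text
t: 21.7
tool_pos: [0.4939, 0.2571, 0.2697]
eef_rot: [0.254, 3.131, -0.0]
force: [-0.7, 0.2, -0.2]
opening: 0.0629
gripper_force: 0.0
```

carry_out(deltas=[[[0,0,0,0,0,0,0],[0,0,0,0,0,0,0],[0,0,0,-2,0,0,0],[0,0,0,-5,0,0,0],[0,0,0,-9,0,0,0],[0,0,0,-12,0,0,0],[0,-4,0,-14,0,0,0],[0,-7,0,-14,0,0,0]]])

```text
t: 22.5
tool_pos: [0.5646, 0.2459, 0.4135]
eef_rot: [0.253, 3.126, 0.004]
force: [1.0, 0.0, -1.1]
opening: 0.0915
gripper_force: 0.0
```

Run:
```python
from h import *
from workcell import bot,cams
s=bot.observe();f=cams.grab_frame("wrist");g=cams.grab_frame("scene")
cv2.imwrite("pics/s7.png",np.hstack([cv2.resize(f["pixels"],(400,250)),cv2.resize(g["pixels"][200:325,220:420],(400,250),interpolation=cv2.INTER_CUBIC)]))
print(s["tool_pos"],s["opening"])
b=blob(f,(95,60,40),(125,255,255),(150,20,500,268));print("lid",circ(f,b,.065,s))
```

```text
[0.56462948 0.24594434 0.4134722 ] 0.09151458268382631
lid [0.494  0.2568 0.0633]
```

View pics/s7.png

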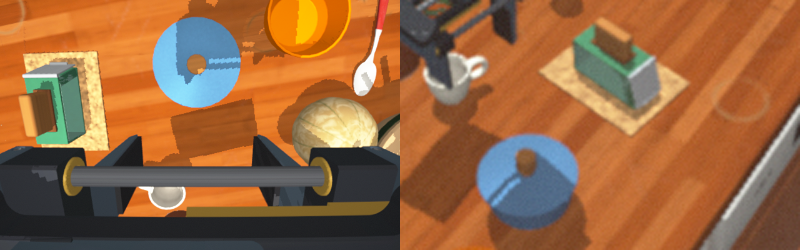

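The lid sits level on the bowl (scene (527,170)). The caddy is upright on its mat with the flap shut (615,65), and the gripper is clear. Handing in.

carry_out(deltas=[[[0,0,0,0,0,0,0],[0,0,0,0,0,0,0],[0,0,0,0,0,0,0]]])

```text
t: 22.9
tool_pos: [0.5621, 0.2459, 0.4093]
eef_rot: [-0.254, -3.131, 0.001]
force: [0.3, -0.0, 0.0]
opening: 0.0911
gripper_force: 0.0
```

```bash
python3 -c "
from workcell import ticket
print(ticket.close_job())"
```

```text
the job is handed in; nothing more can be done
None
```

I handed the job in at about 23 s of the 67 s allowed, and it gave no verdict back: in the last pictures all three cubes went into the blue bowl, the caddy stands on its mat with the flap shut, and the lid is seated on the bowl.

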